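Set reagent containers out in order of height

TASK

Set the four closed containers out on the row of four round black pads, one standing in the middle of each pad, in order of height: the lowest on the pad next to the glass beaker, the tallest on the pad next to the roll of tape. Do not knock any of them over, and leave the beaker and the tape where they are.

Things in the scene. Friction and masses are not known exactly. Their poses are not given: they have to be found in the camera images.
- pot_mid (a point): the lowest container: a little round white sample pot with a black screw cap, 40 mm high, 28 mm across the cap (z 25 to 40 above its foot), 27 mm below it, about 30 g. Stands upright at the start; this point is on its upright axis, half-way up; z points up. 
- small_bottle_mid (a point): the second lowest: a small round white bottle with a red screw cap, 63 mm high; body 32 mm across up to 50 mm above its foot, cap 26 mm across above that, about 40 g. Stands upright at the start; this point is on its upright axis, half-way up; z points up. 
- square_bottle_mid (a point): the second tallest: a square white plastic bottle with a white screw cap, 94 mm high; body 52 x 52 mm (its faces look along its own x and y; turned by up to 20 degrees) with shoulders that draw in from about 60 mm above its foot, round cap 39 mm across from 74 to 94 mm above its foot, about 90 g. Stands upright at the start; this point is on its upright axis, half-way up; z points up. 
- round_bottle_mid (a point): the tallest: a round clear glass bottle with a wide dark blue screw cap, 110 mm high; body 56 mm across, cap 49 mm across from 84 to 110 mm above its foot; best taken by the cap; about 200 g. Stands upright at the start; this point is on its upright axis, half-way up; z points up. 
- pad0: a round black rubber pad, 68 mm across, fixed on a white strip of board; origin at the centre of its underside, its flat top is 3 mm higher and 9 mm above the worktop. It is the first of the four pads, counted along the row from right to left as seen by the robot; the row runs along the pads' own y axis, 82 mm from pad to pad, and the whole board may lie turned by up to 12 degrees.
- pad1: a round black rubber pad, 68 mm across, fixed on a white strip of board; origin at the centre of its underside, its flat top is 3 mm higher and 9 mm above the worktop. It is the second of the four pads, counted along the row from right to left as seen by the robot; the row runs along the pads' own y axis, 82 mm from pad to pad, and the whole board may lie turned by up to 12 degrees.
- pad2: a round black rubber pad, 68 mm across, fixed on a white strip of board; origin at the centre of its underside, its flat top is 3 mm higher and 9 mm above the worktop. It is the third of the four pads, counted along the row from right to left as seen by the robot; the row runs along the pads' own y axis, 82 mm from pad to pad, and the whole board may lie turned by up to 12 degrees.
- pad3: a round black rubber pad, 68 mm across, fixed on a white strip of board; origin at the centre of its underside, its flat top is 3 mm higher and 9 mm above the worktop. It is the last of the four pads, counted along the row from right to left as seen by the robot; the row runs along the pads' own y axis, 82 mm from pad to pad, and the whole board may lie turned by up to 12 degrees.
- beaker: an empty clear glass beaker, 71 mm across, 92 mm high, standing on the worktop off one end of the row of pads (left or right end), about 117 mm from the nearest pad's centre; origin at the centre of its foot
- tape_roll: a roll of yellow tape lying flat, 65 mm across, 19 mm high, off the other end of the row, about 117 mm from the nearest pad's centre; origin at the centre of its underside
Things that resemble listed ones, but are neither listed nor needed, are in the scene too. Leave any pink or turquoise look-alike of the part that bears square_bottle_mid alone.

How it is judged:
By the outcome, as a careful person would: the job done as asked, in the order asked, and still so for the second after the job is handed in, with the robot touching nothing.
It also fails if it takes over 88 s, if anything falls off the work surface, if the arm or the gripper's body presses on something with over 40 N, if the wrist force passes 120 N, or if a joint passes its speed limit or range.

ROBOT

A 6-joint arm with a two-finger parallel gripper is mounted at the origin on a cart in front of the work surface, level with it; the furniture and walls round the work are solid. World frame = base frame: x ahead of the robot, y to its left, z up, the work surface at z = 0. Lengths are in m, angles in rad, forces in N, time in s.
With the tool pointing down it reaches from about 0.275 to 0.825 m from the base axis. Payload 4.9 kg.
Tool frame: the origin (TCP) lies midway between the tips of the shut fingers; the grasp point (between the pads) lies env.grip_depth behind it (env.grip_depth is the distance from the TCP to the grasp point, in m); z points along the fingers, y is the line along which they close (so a half turn about z gives the same grasp; the last joint's range is limited). The gripper opens to 85 mm and grips with 20 to 120 N. Pads are 22 mm wide; open, the fingers measure 114 mm over their backs; the gripper's body (76 mm by 85 mm) begins 54 mm behind the grasp point. The pads swing forward as they close: fully open they stand 13 mm farther back than shut.
Start: joints at [-1.466, 0.326, -0.193, 1.052, 0, 1.437], TCP at [0.13, -0.534, 0.231] pointing down, gripper open.
Joint ranges: [-2.65, 2.65], [-0.97, 1.79], [-1.3, 1.35], [-1.93, 2.1], [-1.47, 1.37], [-3.14, 3.14]. Speed limits (rad/s): [2.57, 2.57, 3.14, 3.14, 3.14, 3.14].

INTERFACE

Orientations are given as a unit quaternion [x, y, z, w].
In Python, from station import env gives the robot as it stands. The module is installed in compiled form; this text tells all that it offers.
- The arm moves only by the shell command python3 -m pendant 'ROWS' [FORCE]. ROWS is JSON, a list of rows, each a list of 3 entries, a list of its own where there are three numbers: the turn, a rotation vector about the world's x, y, z in degrees, then the shift along the world's x, y, z in m, then the finger opening in m, from 0 to 0.0854. A call has 1 to 12 rows; each row is the pose to reach, as a shift and turn from the pose commanded when the call began; what a row does not reach only later rows make up. A row lasts 1/10 s, in which the tool goes at most 50 mm and 8.59 degrees, less where a joint would pass 70% of its speed; a pose out of reach is approached as far as the arm can. A call with a gripper value outside its range is refused whole. The fingers move at their own pace and stop on an object; FORCE is the grip in N (left out, the last holds). Time passes only in rows, so rows that repeat a pose let the fingers close. It gives the time, the measured TCP pose, the force, the opening and the grip force at its end, in the units of the state.
- env.read_state(): the state, without advancing time (a new reading comes with each control period).
- env.get_image(name): name is "side" or "top"; returns a dict with "color" (480x640x3 uint8, red, green, blue), "intrinsics" (3x3 intrinsics, pixels), "D" ([k1, k2, p1, p2, k3] as OpenCV has them; the pictures are not rectified), "extrinsics" (4x4, takes a point from camera to world coordinates). Camera axes: x right, y up, looking along -z (the intrinsics and any distortion apply to the point x, -y, -z); pixel columns grow to the right and rows downward; lengths in m; the calibration is good to about 2 mm. A picture is of the moment at which its call begins. There is no depth.
- env.job_done(): hands the job in; it is judged then, once.
Trained networks look in the newest picture that a camera, given by its name, has taken for a name from the list of things; names that differ only in an ending like _2 or _b are one class to them, and where a whole thing is asked for, a point or a joint stands for the part that bears it (a point fixed in the world has none). Each returns a list of dicts, best first, with "conf" (0 to 1); they miss things now and then, are a little off and sometimes report something else, mostly with a low value. They report only what shows in the picture. A call takes as long as a camera call. They do not tell look-alikes from the thing itself.
- env.boxes_of(target, camera): "centre" ([x, y, z] in m, in world coordinates, good to about 4 mm: the middle of the surface that is visible of it).
- env.outline_of(target, camera): "pixels" (480x640 bool, what is visible of it).
The state is a dict: "time_s": time; "joint_pos": joint angles; "joint_velocities": joint speeds; "joint_torque": joint torques, N m; "position": TCP position; "tcp_rot": TCP orientation; "contact_force": force on the tool from outside, world axes, zero at the start; "torque": the same for the moment, N m; "grip_width": opening from 0.0 (shut) to 1.0 (fully open); "grip_force": force on a finger pad.
Only numpy, scipy, OpenCV 4.12 (cv2) and the standard library are available. Lean on these libraries where they do the work, as an engineer would, in place of code of your own. Each camera call takes 0.05 s, during which the arm holds its last target. There are 200 camera calls.

## Working session

There is one attempt and no reset: what is moved stays moved. The work goes in short steps, Python scripts to look and compute and a shell command to move; the robot and the scene stay as the last step left them, time stands still between calls to the robot, and variables do not carry over. Pictures are saved under pics/ and viewed, at most 14 in all, crops included, and the job is handed in when it is done.

```bash
mkdir -p pics
cat > h.py <<'E'
from station import env
import numpy as np, cv2
def snap(cam,f=None,crop=None,scale=1):
    im=env.get_image(cam)
    if f:
        c=im["color"][...,::-1]
        if crop: c=c[crop[1]:crop[3],crop[0]:crop[2]]
        cv2.imwrite("pics/"+f,cv2.resize(c,None,fx=scale,fy=scale))
    return im
def ray(im,px):
    u=cv2.undistortPoints(np.array([[px]],float),im["intrinsics"],im["D"])[0,0]
    E=im["extrinsics"]; d=E[:3,:3]@np.array([u[0],-u[1],-1.]); return E[:3,3],d
def at_z(im,px,z):
    o,d=ray(im,px); return o+d*(z-o[2])/d[2]
def proj(im,p):
    E=im["extrinsics"]; q=E[:3,:3].T@(np.array(p)-E[:3,3]); q=np.array([[q[0],-q[1],-q[2]]])
    return cv2.projectPoints(q,np.zeros(3),np.zeros(3),im["intrinsics"],im["D"])[0][0,0]
E
python3 - <<'E'
from h import *
np.set_printoptions(precision=3,suppress=True)
s=env.read_state(); print(s["position"],s["tcp_rot"],env.grip_depth,s["time_s"])
for cam in("top","side"):
    im=snap(cam,cam+"0.png"); print(cam,im["extrinsics"][:3,3])
    for n in["pot_mid","small_bottle_mid","square_bottle_mid","round_bottle_mid","pad0","beaker","tape_roll"]:
        for b in env.boxes_of(n,cam): print(n,np.array(b["centre"]),round(b["conf"],2),proj(im,b["centre"]).round())
E
```

```text
[ 0.13  -0.534  0.23 ] [ 0.993  0.119  0.    -0.001] 0.0187 0.0
top [ 0.39  -0.207  1.038]
pot_mid [ 0.469 -0.435  0.042] 0.55 [417. 258.]
pot_mid [ 0.536 -0.048  0.009] 0.48 [218. 221.]
small_bottle_mid [ 0.446 -0.159  0.063] 0.59 [272. 267.]
square_bottle_mid [ 0.405 -0.526  0.063] 0.94 [467. 292.]
square_bottle_mid [ 0.432 -0.258  0.07 ] 0.77 [325. 275.]
square_bottle_mid [ 0.352 -0.414  0.072] 0.59 [409. 320.]
square_bottle_mid [ 0.535 -0.046  0.007] 0.55 [217. 222.]
round_bottle_mid [ 0.449 -0.345  0.111] 0.96 [375. 266.]
pad0 [ 0.57  -0.205  0.013] 0.78 [298. 206.]
pad0 [ 0.577 -0.287  0.009] 0.72 [339. 204.]
pad0 [ 0.555 -0.127  0.008] 0.67 [258. 213.]
beaker [ 0.64  -0.4    0.034] 0.88 [397. 172.]
beaker [ 0.568 -0.204  0.011] 0.57 [298. 207.]
tape_roll [0.539 0.068 0.022] 0.7 [158. 218.]
side [0.438 0.588 0.752]
small_bottle_mid [ 0.446 -0.153  0.043] 0.71 [341. 277.]
square_bottle_mid [ 0.352 -0.4    0.059] 0.82 [381. 206.]
square_bottle_mid [ 0.436 -0.243  0.058] 0.61 [347. 245.]
round_bottle_mid [ 0.453 -0.339  0.084] 0.66 [341. 211.]
pad0 [ 0.583 -0.284  0.01 ] 0.89 [286. 248.]
pad0 [ 0.565 -0.204  0.011] 0.82 [290. 270.]
pad0 [ 0.555 -0.124  0.006] 0.8 [290. 297.]
pad0 [ 0.538 -0.046  0.008] 0.71 [294. 324.]
beaker [ 0.628 -0.373  0.066] 0.65 [271. 207.]
tape_roll [0.537 0.078 0.016] 0.82 [287. 373.]
tape_roll [ 0.536 -0.047  0.01 ] 0.35 [295. 324.]
```

View pics/top0.png

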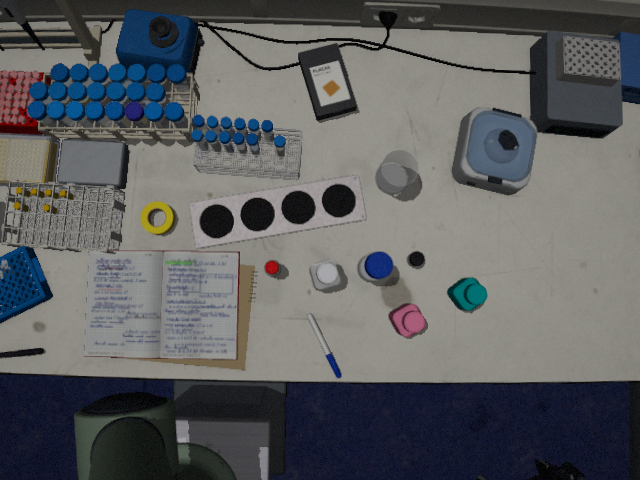

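View pics/side0.png

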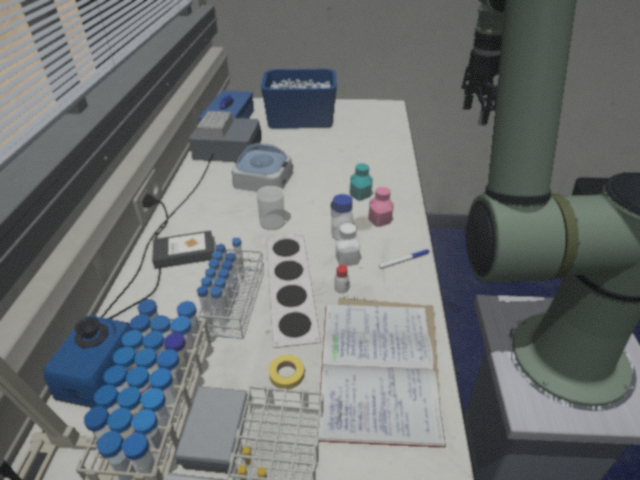

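The row, in the top view, has pads at about (217,221), (258,213), (298,207) and (339,200). The tape is at (158,218) and the beaker at (398,173). So the pot goes on pad0 (339,200), the small bottle on pad1, the square bottle on pad2 and the round bottle on pad3 (217,221).

Possible confusions for each container:
- **Square bottle:** white (325,275), pink (408,320) and turquoise (468,293). I choose the white one.
- **Small bottle:** red cap (272,268). The yellow, blue and red tube caps in the racks are not it.
- **Round bottle:** dark blue cap (378,265). The purple tube cap at (134,111) is not it.
- **Pot:** black cap (416,259). The black pads are not it.

Next I refine the positions from the cap colours and check with a close crop.

```bash
cat > meas.py <<'E'
from h import *
np.set_printoptions(precision=4,suppress=True)
def blob(mask,box):
    x0,y0,x1,y1=box; m=np.zeros_like(mask); m[y0:y1,x0:x1]=mask[y0:y1,x0:x1]
    n,l,st,c=cv2.connectedComponentsWithStats(m.astype(np.uint8))
    k=1+np.argmax(st[1:,4]); return c[k],st[k]
im=snap("top","crop1.png",(180,170,500,350),2.5)
c=im["color"].astype(int); r,g,b=c[...,0],c[...,1],c[...,2]; v=c.max(2)
def go(n,mask,box,z):
    p,st=blob(mask,box); print(n,p,st,at_z(im,p,z)[:2])
go("pot",v<75,(400,245,435,275),.04)
go("small",(r>120)&(g<90),(260,255,290,285),.06)
go("round",(b>100)&(r<70),(355,245,405,290),.108)
for i,(x,y) in enumerate([(339,200),(298,207),(258,213),(217,221)]): go("pad%d"%i,v<75,(x-22,y-22,x+22,y+22),.009)
E
python3 meas.py
```

```text
pot [415.8269 259.1442] [408 252  17  15 208] [ 0.4672 -0.4338]
small [270.9843 266.6772] [265 261  13  13 127] [ 0.4461 -0.1575]
round [379.5356 264.4297] [367 252  26  26 519] [ 0.4512 -0.3529]
pad0 [338.2824 200.1227] [322 184  33  33 864] [ 0.5844 -0.2851]
pad1 [297.8662 207.0392] [282 191  33  33 867] [ 0.5685 -0.2049]
pad2 [257.078  213.9412] [241 198  34  33 885] [ 0.5528 -0.1244]
pad3 [216.4299 220.8833] [200 205  34  33 891] [ 0.5371 -0.0446]
```

View pics/crop1.png

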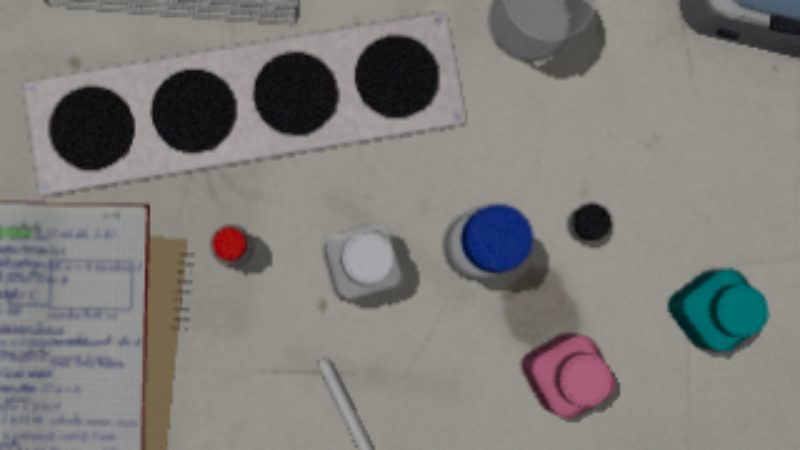

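```bash
python3 - <<'E'
from h import *
im=snap("top"); print("square",at_z(im,(327.2,273.2),.094), "pot",at_z(im,(416.4,258.8),.04))
m=env.outline_of("square_bottle_mid","top")
for o in m:
    ys,xs=np.where(o["pixels"]); print(o["conf"],xs.mean(),ys.mean())
E
python3 -m pendant '[[[0,0,76.3],[0.337,0.1,0],0.06],[[0,0,76.3],[0.337,0.1,0],0.06],[[0,0,76.3],[0.337,0.1,0],0.06],[[0,0,76.3],[0.337,0.1,0],0.06],[[0,0,76.3],[0.337,0.1,0],0.06],[[0,0,76.3],[0.337,0.1,0],0.06],[[0,0,76.3],[0.337,0.1,0],0.06],[[0,0,76.3],[0.337,0.1,0],0.06],[[0,0,76.3],[0.337,0.1,0],0.06],[[0,0,76.3],[0.337,0.1,-0.06],0.06],[[0,0,76.3],[0.337,0.1,-0.12],0.06],[[0,0,76.3],[0.337,0.1,-0.12],0.06]]' 25
```

```text
square [ 0.4344724  -0.26045468  0.094     ] pot [ 0.46784953 -0.4349363   0.04      ]
0.93 467.38422649140546 293.8786653185035
0.76 325.14174252275683 274.43953185955786
0.66 406.5914844649022 319.52013808975835
0.56 157.85212298682285 218.23279648609076
time_s: 2.15
position: [0.4651, -0.4318, 0.1063]
tcp_rot: [0.707, 0.707, 0.0, -0.003]
contact_force: [-0.5, 0.6, 0.0]
grip_width: 0.703
grip_force: 0.0
```

```bash
python3 -m pendant '[[[0,0,0],[0.001,-0.001,-0.03],0.06],[[0,0,0],[0.001,-0.001,-0.06],0.06],[[0,0,0],[0.001,-0.001,-0.08],0.06],[[0,0,0],[0.001,-0.001,-0.088],0.06],[[0,0,0],[0.001,-0.001,-0.088],0.06],[[0,0,0],[0.001,-0.001,-0.088],0.06]]' 25
python3 - <<'E'
from h import *
snap("side","s1.png",(280,130,440,290),4)
E
```

```text
time_s: 2.75
position: [0.4687, -0.4361, 0.0243]
tcp_rot: [0.707, 0.707, -0.0, 0.001]
contact_force: [-0.1, -0.4, -0.3]
grip_width: 0.704
grip_force: 0.0
```

View pics/s1.png

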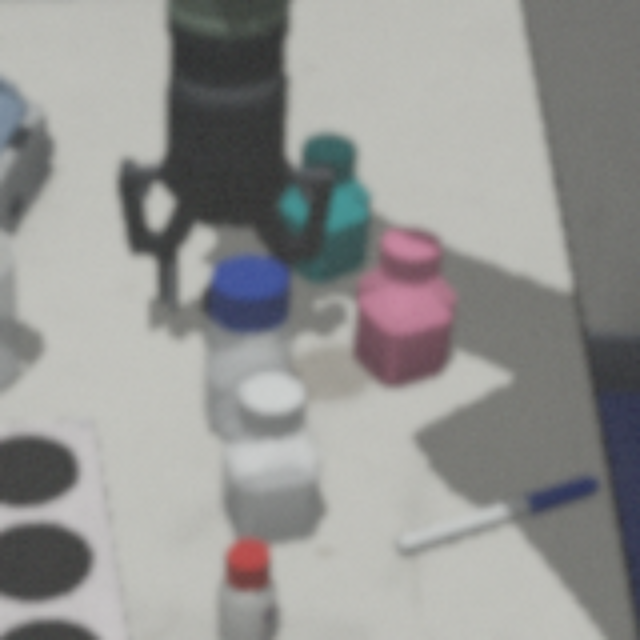

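The crop shows the open fingers either side of the spot behind the round bottle, with the left finger at about (165,290). The pot is hidden behind the round bottle. Next I go down 12 mm, grip and lift.

```bash
python3 -m pendant '[[[0,0,0],[0,0,-0.012],0.06],[[0,0,0],[0,0,-0.012],0.06],[[0,0,0],[0,0,-0.012],0.015],[[0,0,0],[0,0,-0.012],0.015],[[0,0,0],[0,0,-0.012],0.015],[[0,0,0],[0,0,-0.012],0.015],[[0,0,0],[0,0,-0.012],0.015],[[0,0,0],[0,0,-0.012],0.015],[[0,0,0],[0,0,-0.012],0.015]]' 25
```

```text
time_s: 3.7
position: [0.4683, -0.4356, 0.0116]
tcp_rot: [0.707, 0.707, -0.0, 0.0]
contact_force: [-0.6, 0.9, 2.2]
grip_width: 0.304
grip_force: 24.9
```

```bash
python3 -m pendant '[[[0,0,0],[0,0,0.02],0.015],[[0,0,0],[0,0,0.06],0.015],[[0,0,0],[0,0,0.1],0.015],[[0,0,0],[0.01,0.012,0.13],0.015],[[0,0,0],[0.035,0.045,0.14],0.015],[[0,0,0],[0.06,0.077,0.14],0.015],[[0,0,0],[0.085,0.11,0.14],0.015],[[0,0,0],[0.105,0.135,0.13],0.015],[[0,0,0],[0.1165,0.15,0.1],0.015],[[0,0,0],[0.1165,0.15,0.065],0.015],[[0,0,0],[0.1165,0.15,0.04],0.015],[[0,0,0],[0.1165,0.15,0.04],0.015]]'
python3 - <<'E'
from h import *
snap("side","s2.png",(200,160,360,280),4)
E
```

```text
time_s: 4.9
position: [0.5815, -0.283, 0.0468]
tcp_rot: [0.707, 0.707, -0.001, -0.004]
contact_force: [0.4, -0.3, -0.9]
grip_width: 0.304
grip_force: 24.7
```

View pics/s2.png

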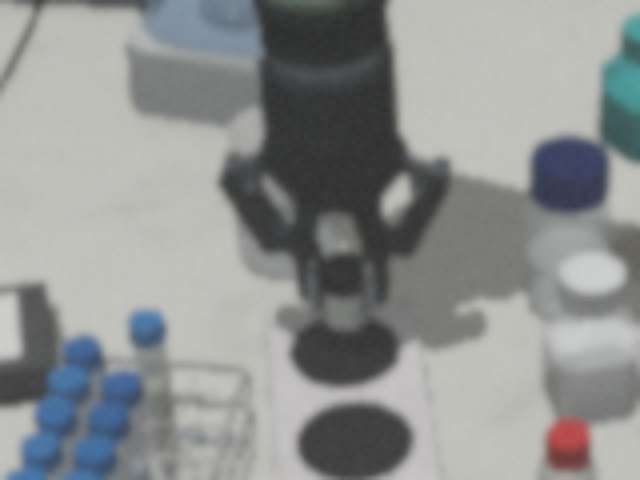

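The pot hangs upright in the fingers at about (342,300) over pad0. Next I lower, release and retreat.

```bash
python3 -m pendant '[[[0,0,0],[0,0,-0.015],0.015],[[0,0,0],[0,0,-0.026],0.015],[[0,0,0],[0,0,-0.0305],0.015],[[0,0,0],[0,0,-0.0305],0.015],[[0,0,0],[0,0,-0.0305],0.015],[[0,0,0],[0,0,-0.0305],0.03],[[0,0,0],[0,0,-0.0305],0.045],[[0,0,0],[0,0,-0.0305],0.06],[[0,0,0],[0,0,-0.0305],0.06],[[0,0,0],[0,0,-0.0305],0.06],[[0,0,0],[0,0,0.01],0.06],[[0,0,0],[0,0,0.06],0.06]]'
```

```text
time_s: 6.15
position: [0.5825, -0.2841, 0.1094]
tcp_rot: [0.707, 0.707, -0.001, -0.003]
contact_force: [0.8, -1.3, -0.3]
grip_width: 0.701
grip_force: 0.0
```

```bash
python3 -m pendant '[[[0,0,0],[0,0,0.04],0.065],[[0,0,0],[-0.035,0.032,0.05],0.065],[[0,0,0],[-0.07,0.064,0.05],0.065],[[0,0,0],[-0.105,0.096,0.05],0.065],[[0,0,0],[-0.1385,0.1275,0.04],0.065],[[0,0,0],[-0.1385,0.1275,0],0.065],[[0,0,0],[-0.1385,0.1275,0],0.065],[[0,0,0],[-0.1385,0.1275,-0.01],0.065],[[0,0,0],[-0.1385,0.1275,-0.01],0.065]]'
python3 - <<'E'
from h import *
im=snap("top","t3.png",(220,150,400,300),4)
c=im["color"].astype(int)
m=np.zeros((480,640),bool); m[180:222,318:362]=c.max(2)[180:222,318:362]<75
import json; print(env.read_state()["position"])
E
```

```text
time_s: 7.05
position: [0.4469, -0.1586, 0.1012]
tcp_rot: [0.707, 0.707, 0.0, 0.0]
contact_force: [-1.1, -0.6, -0.7]
grip_width: 0.76
grip_force: 0.0
[ 0.44710388 -0.15871569  0.10159296]
```

View pics/t3.png

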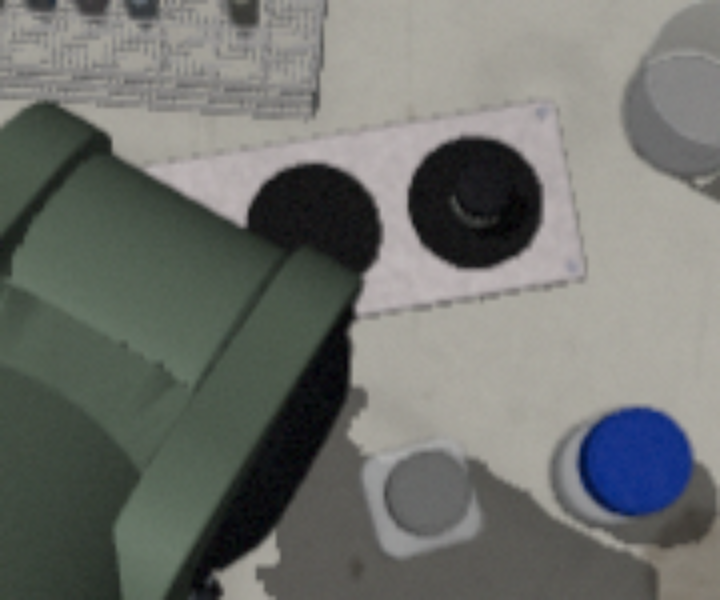

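The pot stands on pad0, its cap at crop (485,190), about 2–3 mm off centre. Next is the small bottle.

```bash
python3 -m pendant '[[[0,0,0],[0,0.001,-0.03],0.065],[[0,0,0],[0,0.001,-0.06],0.065],[[0,0,0],[0,0.001,-0.08],0.065],[[0,0,0],[0,0.001,-0.08],0.065],[[0,0,0],[0,0.001,-0.08],0.065],[[0,0,0],[0,0.001,-0.08],0.02],[[0,0,0],[0,0.001,-0.08],0.02],[[0,0,0],[0,0.001,-0.08],0.02],[[0,0,0],[0,0.001,-0.08],0.02],[[0,0,0],[0,0.001,-0.08],0.02],[[0,0,0],[0,0.001,-0.08],0.02],[[0,0,0],[0,0.001,-0.08],0.02]]' 25
```

```text
time_s: 8.3
position: [0.4472, -0.1575, 0.0226]
tcp_rot: [0.707, 0.707, 0.0, 0.001]
contact_force: [-1.2, 0.2, 6.3]
grip_width: 0.365
grip_force: 24.5
```

```bash
python3 -m pendant '[[[0,0,0],[0,0,0.02],0.02],[[0,0,0],[0,0,0.06],0.02],[[0,0,0],[0,0,0.09],0.02],[[0,0,0],[0.03,-0.012,0.1],0.02],[[0,0,0],[0.065,-0.025,0.1],0.02],[[0,0,0],[0.1,-0.039,0.09],0.02],[[0,0,0],[0.1215,-0.0475,0.07],0.02],[[0,0,0],[0.1215,-0.0475,0.04],0.02],[[0,0,0],[0.1215,-0.0475,0.02],0.02],[[0,0,0],[0.1215,-0.0475,0.02],0.02]]'
python3 -m pendant '[[[0,0,0],[0,0,-0.007],0.02],[[0,0,0],[0,0,-0.0105],0.02],[[0,0,0],[0,0,-0.0105],0.02],[[0,0,0],[0,0,-0.0105],0.02],[[0,0,0],[0,0,-0.0105],0.035],[[0,0,0],[0,0,-0.0105],0.05],[[0,0,0],[0,0,-0.0105],0.065],[[0,0,0],[0,0,-0.0105],0.065],[[0,0,0],[0,0,-0.0105],0.065],[[0,0,0],[0,0,0.03],0.065],[[0,0,0],[0,0,0.08],0.065],[[0,0,0],[0,0,0.13],0.065]]'
```

```text
time_s: 9.3
position: [0.5652, -0.2032, 0.0385]
tcp_rot: [0.707, 0.707, -0.001, -0.003]
contact_force: [-1.0, 0.8, -0.8]
grip_width: 0.365
grip_force: 25.1
time_s: 10.5
position: [0.5669, -0.2041, 0.1723]
tcp_rot: [0.707, 0.707, -0.0, -0.001]
contact_force: [1.7, -0.4, -0.0]
grip_width: 0.758
grip_force: 0.0
```

```bash
python3 -m pendant '[[[0,0,0],[-0.045,-0.018,0.01],0.065],[[0,0,0],[-0.09,-0.037,0.01],0.065],[[0,0,0],[-0.1345,-0.0555,0],0.065],[[0,0,0],[-0.1345,-0.0555,-0.04],0.065],[[0,0,0],[-0.1345,-0.0555,-0.06],0.065],[[0,0,0],[-0.1345,-0.0555,-0.06],0.065],[[0,0,0],[-0.1345,-0.0555,-0.06],0.065]]'
python3 - <<'E'
from h import *
print(env.read_state()["position"])
snap("side","s4.png",(260,170,420,290),4)
E
```

```text
time_s: 11.2
position: [0.4332, -0.2599, 0.1116]
tcp_rot: [0.707, 0.707, -0.0, -0.0]
contact_force: [0.2, -0.4, 0.9]
grip_width: 0.761
grip_force: 0.0
[ 0.43320007 -0.25993398  0.11160339]
```

View pics/s4.png

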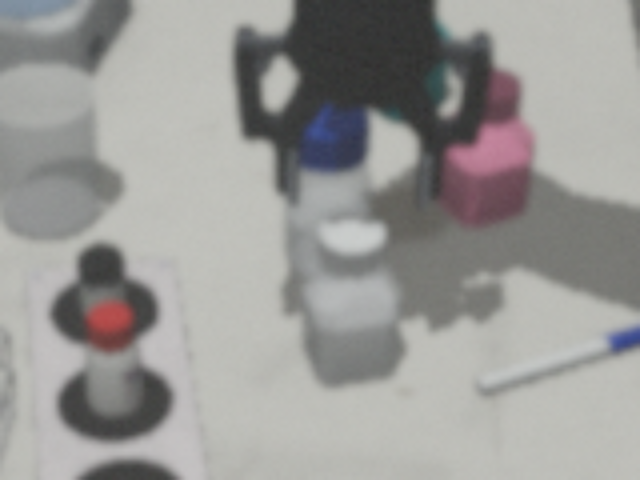

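The pot and the small bottle stand on pad0 and pad1, at crop (100,285) and (112,360). The open fingers at x 287 and 428 straddle the white cap at (352,240). Next I go down 40 mm and grip.

```bash
python3 -m pendant '[[[0,0,0],[0,0,-0.02],0.065],[[0,0,0],[0,0,-0.04],0.065],[[0,0,0],[0,0,-0.04],0.065],[[0,0,0],[0,0,-0.04],0.065],[[0,0,0],[0,0,-0.04],0.03],[[0,0,0],[0,0,-0.04],0.03],[[0,0,0],[0,0,-0.04],0.03],[[0,0,0],[0,0,-0.04],0.03],[[0,0,0],[0,0,-0.04],0.03],[[0,0,0],[0,0,-0.04],0.03],[[0,0,0],[0,0,0.01],0.03],[[0,0,0],[0,0,0.01],0.03]]' 35
python3 - <<'E'
from h import *
snap("side","s5.png",(260,170,420,290),4)
E
```

```text
time_s: 12.45
position: [0.4358, -0.2621, 0.1262]
tcp_rot: [0.707, 0.707, 0.0, 0.004]
contact_force: [1.4, -0.6, -0.0]
grip_width: 0.456
grip_force: 33.3
```

View pics/s5.png

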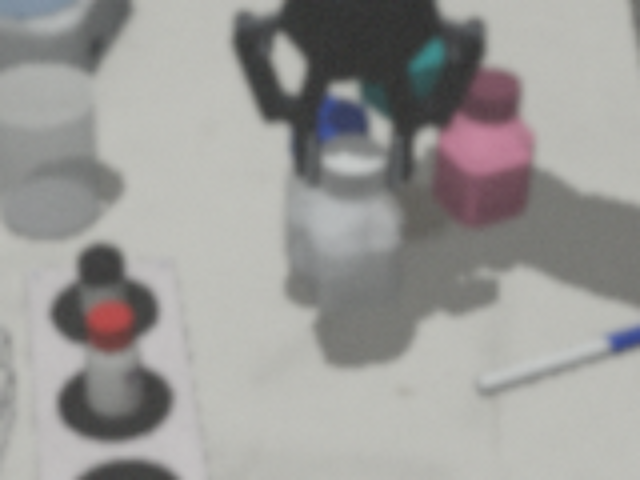

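The square bottle hangs upright by its cap at crop (350,230). Next I carry it to pad2.

```bash
python3 -m pendant '[[[0,0,0],[0,0,0.03],0.03],[[0,0,0],[0,0.02,0.06],0.03],[[0,0,0],[0.02,0.05,0.06],0.03],[[0,0,0],[0.045,0.08,0.06],0.03],[[0,0,0],[0.07,0.11,0.06],0.03],[[0,0,0],[0.095,0.13,0.05],0.03],[[0,0,0],[0.119,0.136,0.03],0.03],[[0,0,0],[0.119,0.136,0],0.03],[[0,0,0],[0.119,0.136,-0.025],0.03],[[0,0,0],[0.119,0.136,-0.025],0.03],[[0,0,0],[0.119,0.136,-0.025],0.03]]'
python3 - <<'E'
from h import *
snap("side","s6.png",(220,210,380,330),4)
E
```

```text
time_s: 13.6
position: [0.5513, -0.1237, 0.0958]
tcp_rot: [0.707, 0.707, -0.0, -0.001]
contact_force: [0.6, 0.3, -0.6]
grip_width: 0.451
grip_force: 33.3
```

View pics/s6.png

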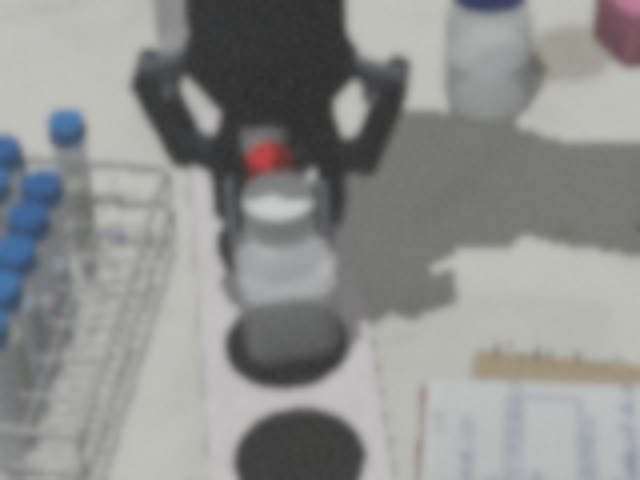

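The square bottle is just above pad2, its foot at about (290,345), centred. Next I lower and release.

```bash
python3 -m pendant '[[[0,0,0],[0,0,-0.01],0.03],[[0,0,0],[0,0,-0.0155],0.03],[[0,0,0],[0,0,-0.0155],0.03],[[0,0,0],[0,0,-0.0155],0.03],[[0,0,0],[0,0,-0.0155],0.045],[[0,0,0],[0,0,-0.0155],0.06],[[0,0,0],[0,0,-0.0155],0.075],[[0,0,0],[0,0,-0.0155],0.08],[[0,0,0],[0,0,-0.0155],0.08],[[0,0,0],[0,0,0.02],0.08],[[0,0,0],[0,0,0.06],0.08],[[0,0,0],[0,0,0.1],0.08]]'
```

```text
time_s: 14.85
position: [0.5516, -0.1237, 0.1972]
tcp_rot: [0.707, 0.707, -0.0, -0.001]
contact_force: [0.9, -0.2, 1.0]
grip_width: 0.936
grip_force: 0.0
```

```bash
python3 -m pendant '[[[0,0,0],[-0.02,-0.045,0.03],0.08],[[0,0,0],[-0.04,-0.09,0.03],0.08],[[0,0,0],[-0.06,-0.135,0.03],0.08],[[0,0,0],[-0.08,-0.18,0.03],0.08],[[0,0,0],[-0.102,-0.2285,0.02],0.08],[[0,0,0],[-0.102,-0.2285,-0.02],0.08],[[0,0,0],[-0.102,-0.2285,-0.055],0.08],[[0,0,0],[-0.102,-0.2285,-0.055],0.08],[[0,0,0],[-0.102,-0.2285,-0.055],0.08]]'
python3 - <<'E'
from h import *
im=snap("side","s7.png",(220,150,420,300),4)
print(env.read_state()["position"])
for y in(-.345,-.353): print((proj(im,(.4512,y,.11))-[220,150])*4, (proj(im,(.4512,y,0))-[220,150])*4)
E
```

```text
time_s: 15.75
position: [0.4499, -0.352, 0.1414]
tcp_rot: [0.707, 0.707, 0.0, -0.001]
contact_force: [0.5, 0.2, 0.6]
grip_width: 0.937
grip_force: 0.0
[ 0.45086203 -0.35266776  0.14266708]
[487.47959653 204.45082109] [484.07994753 348.0250291 ]
[487.85282994 196.87423341] [484.45088913 340.14009698]
```

View pics/s7.png

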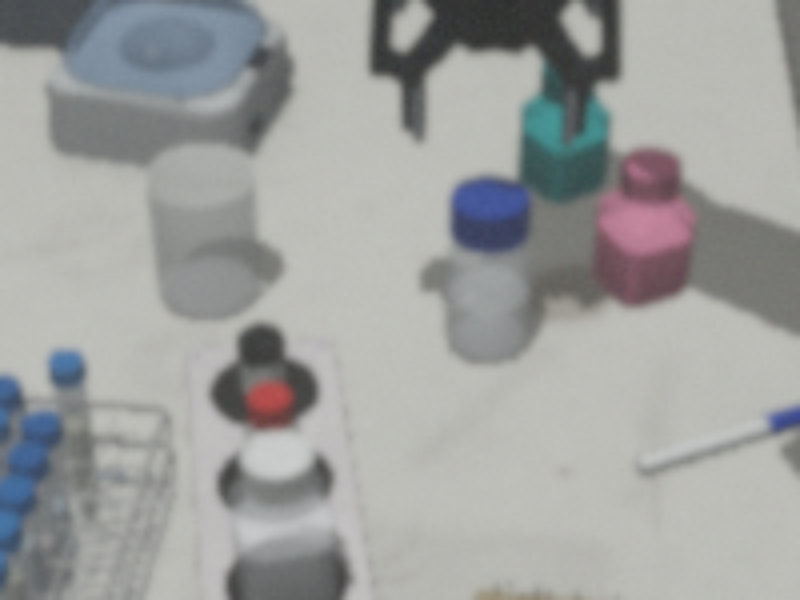

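The round bottle's cap top centre at (491,196) agrees with y = -0.353, and the fingers at x 415 and 575 straddle it. The other three stand on their pads. Next I go down and grip.

```bash
python3 -m pendant '[[[0,0,0],[0,0,-0.03],0.08],[[0,0,0],[0,0,-0.05],0.08],[[0,0,0],[0,0,-0.0615],0.08],[[0,0,0],[0,0,-0.0615],0.08],[[0,0,0],[0,0,-0.0615],0.04],[[0,0,0],[0,0,-0.0615],0.04],[[0,0,0],[0,0,-0.0615],0.04],[[0,0,0],[0,0,-0.0615],0.04],[[0,0,0],[0,0,-0.0615],0.04],[[0,0,0],[0,0,-0.0615],0.04],[[0,0,0],[0,0,-0.045],0.04],[[0,0,0],[0,0,-0.03],0.04]]' 60
python3 - <<'E'
from h import *
snap("side","s8.png",(280,130,440,250),4)
E
```

```text
time_s: 17.0
position: [0.4499, -0.3522, 0.1119]
tcp_rot: [0.707, 0.707, 0.0, -0.0]
contact_force: [0.5, -0.6, -2.7]
grip_width: 0.559
grip_force: 62.2
```

View pics/s8.png

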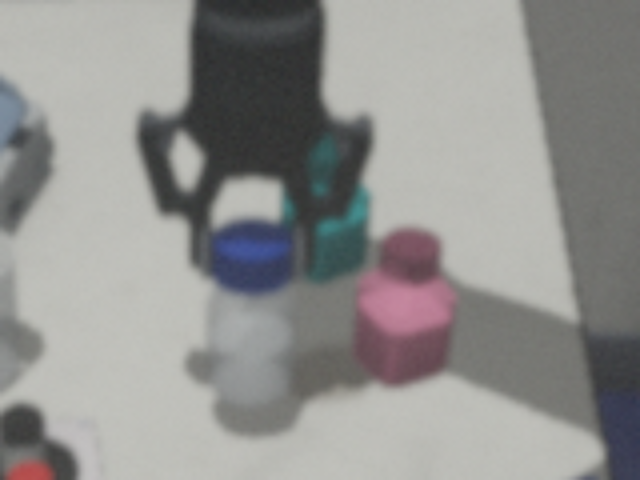

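The round bottle is lifted upright by its cap at crop (252,255). Next I raise it over the others and carry it to pad3.

```bash
python3 -m pendant '[[[0,0,0],[0,0,0.03],0.04],[[0,0,0],[0,0,0.07],0.04],[[0,0,0],[0,0.01,0.1],0.04],[[0,0,0],[0.01,0.04,0.11],0.04],[[0,0,0],[0.02,0.075,0.11],0.04],[[0,0,0],[0.03,0.11,0.11],0.04],[[0,0,0],[0.04,0.145,0.11],0.04],[[0,0,0],[0.05,0.18,0.11],0.04],[[0,0,0],[0.06,0.215,0.11],0.04],[[0,0,0],[0.07,0.25,0.11],0.04],[[0,0,0],[0.08,0.285,0.11],0.04],[[0,0,0],[0.086,0.308,0.11],0.04]]'
python3 -m pendant '[[[0,0,0],[0,0,0],0.04],[[0,0,0],[0,0,-0.03],0.04],[[0,0,0],[0,0,-0.06],0.04],[[0,0,0],[0,0,-0.09],0.04],[[0,0,0],[0,0,-0.11],0.04],[[0,0,0],[0,0,-0.117],0.04],[[0,0,0],[0,0,-0.117],0.04],[[0,0,0],[0,0,-0.117],0.04]]'
python3 - <<'E'
from h import *
snap("side","s9.png",(220,230,380,350),4)
E
```

```text
time_s: 18.25
position: [0.5364, -0.0421, 0.2213]
tcp_rot: [0.707, 0.708, 0.0, -0.0]
contact_force: [-0.1, -0.3, -3.2]
grip_width: 0.555
grip_force: 62.6
time_s: 19.05
position: [0.5369, -0.0449, 0.1053]
tcp_rot: [0.707, 0.707, 0.0, 0.001]
contact_force: [1.0, -0.7, -3.1]
grip_width: 0.554
grip_force: 62.7
```

View pics/s9.png

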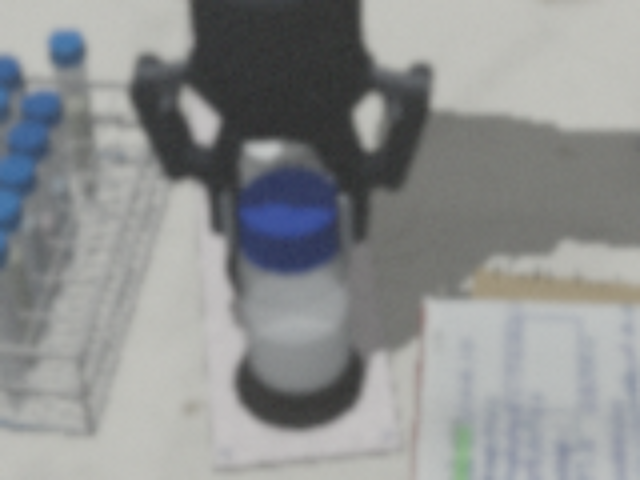

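The round bottle is above pad3, its foot at about (300,365) and the pad at (300,385), with the remaining height still to go. Next I lower, release and rise.

```bash
python3 -m pendant '[[[0,0,0],[0,0,-0.01],0.04],[[0,0,0],[0,0,-0.0145],0.04],[[0,0,0],[0,0,-0.0145],0.04],[[0,0,0],[0,0,-0.0145],0.04],[[0,0,0],[0,0,-0.0145],0.055],[[0,0,0],[0,0,-0.0145],0.07],[[0,0,0],[0,0,-0.0145],0.08],[[0,0,0],[0,0,-0.0145],0.08],[[0,0,0],[0,0,-0.0145],0.08],[[0,0,0],[0,0,0.02],0.08],[[0,0,0],[0,0,0.06],0.08],[[0,0,0],[0,0,0.1],0.08]]'
python3 -m pendant '[[[0,0,0],[0,0,0.05],0.08],[[0,0,0],[-0.05,0,0.05],0.08],[[0,0,0],[-0.1,0,0.05],0.08],[[0,0,0],[-0.15,0.02,0.05],0.08],[[0,0,0],[-0.2,0.04,0.05],0.08],[[0,0,0],[-0.2,0.06,0.05],0.08],[[0,0,0],[-0.2,0.06,0.05],0.08]]'
python3 - <<'E'
from h import *
im=snap("top","t10.png",(140,140,440,320),2.6)
pads=[(.5844,-.2851),(.5685,-.2049),(.5528,-.1244),(.5371,-.0446)]
for p,h in zip(pads,(.049,.072,.103,.119)): print((proj(im,(*p,h))-[140,140])*2.6)
E
```

```text
time_s: 20.3
position: [0.5356, -0.0443, 0.2052]
tcp_rot: [0.707, 0.707, -0.0, -0.001]
contact_force: [0.4, -0.1, 0.5]
grip_width: 0.932
grip_force: 0.0
time_s: 21.0
position: [0.3342, 0.0171, 0.2545]
tcp_rot: [0.706, 0.708, 0.0, 0.0]
contact_force: [0.8, -1.6, 0.1]
grip_width: 0.939
grip_force: 0.0
[519.68220342 146.40172313]
[410.60869961 159.3368597 ]
[294.11406704 170.82500861]
[174.18459938 186.90325543]
```

View pics/t10.png

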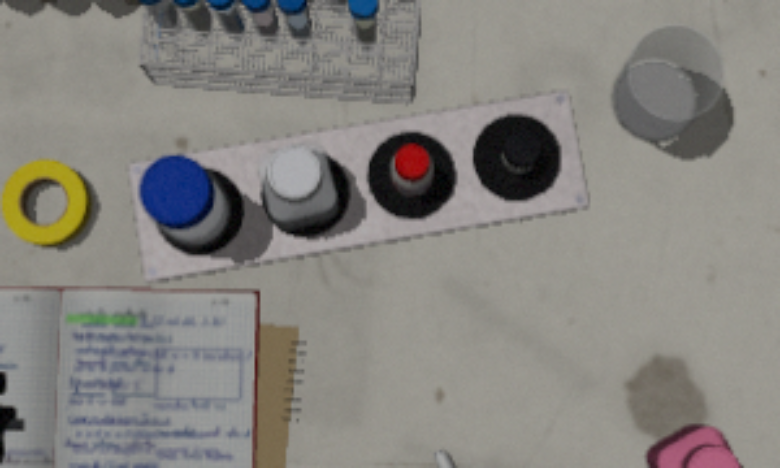

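All four caps sit within about 3 mm of their expected positions: blue (175,190), white (294,173), red (412,161), black (523,144). The tape and the beaker have not moved.

```bash
python3 -c "from station import env; print(env.job_done())"
```

```text
the job is handed in; nothing more can be done
None
```

I've handed in the job: the four containers stand upright in height order on their pads, the pot next to the beaker and the round bottle next to the tape, each within about 3 mm of its pad's centre. It took about 21 s, and the beaker and tape were not moved.

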